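Pin the lid bracket and hold its hidden bolt against the nut driver

TASK

Take the slim locating pin out of the rack, push it fully home in the hole of the boss beside the bracket and let go of it. Then reach down into the narrow gap between the bracket's upright plate and the panel behind it, grip the bolt's hex head firmly and stop it from turning with the running nut driver; finish while still holding the head so, do not let go. Leave everything else on the bench where it is.

Things in the scene. Friction and masses are not known exactly. Their poses are not given: they have to be found in the camera images.
- bracket: fixed aluminium bracket. Origin on the table under the middle of its upright plate; x through the plate towards the gap behind it, y along the plate, z up. Plate: x -4 to 4 mm, 120 mm wide in y, top 95 mm up. Boss (46 x 46 mm, 25 mm high) with the pin hole at y +105 mm. In front (x -16 to -135 mm, y within 21 mm) the nut driver, top 91 mm up
- gap (a point): centre of the mouth of the gap, level with the tops of plate and rear panel, 95 mm above the table and 25 mm straight above the bolt head's centre; axes as bracket. The gap is 46 mm wide in x, between the plate and a fixed panel 6 mm thick and 150 mm wide in y of the same height; open above and at both ends; its floor is 10 mm above the table
- pin_hole (a point): centre of the mouth of the upright through-hole in the boss, on the boss's top face, 25 mm above the table; hole 13 mm in diameter, with a 3 mm chamfer, 25 mm deep down to the table; axes as bracket
- bolt_head (a point): steel hex bolt head in the middle of the gap, 27 mm behind the plate's middle, 70 mm above the table. 20 mm across flats, 23 mm across corners, 16 mm long along the bolt. Origin: centre of the head; x along the bolt's level axis (the bracket's x); y and z turn with the head, y normal to a flat. Seen from above and through the gap's ends only
- bolt (a joint): angle of bolt and head about the bracket's +x (rad), 0 when one pair of flats faces the bracket's +y and -y; flats repeat every 1.047. The nut driver drags it round with about 0.02 N m: it grows by 0.04 to 0.06 rad/s until held. Damping 0.4 N m s/rad: squeezed askew, it may take 3 s to settle flat between the fingers. A squeeze of 20 to 40 N holds it
- rack: fixed white plastic block, 60 mm (x) by 140 mm (y) by 30 mm high, origin at the centre of its underside. The slim pin stands at y -35 mm, the thick pin at y +35 mm
- pin: slim steel pin, 75 mm long, 70 to 140 g, upright in the rack. Origin: centre of its lower end; z up along it. Shank 10 mm in diameter, 22 mm long, chamfered; collar 30 mm in diameter at z 22 to 28 mm, rests on the rack's or boss's top; round grip 20 mm in diameter at z 28 to 75 mm. Fully home in the boss its origin is 22 mm below the hole's mouth
- thick_pin: steel pin with a 16 mm shank and a 28 mm grip, in the rack's other hole; too thick for the bracket's hole; leave it. Origin: centre of its underside
- wafer_box: round flat white box, 90 mm across, 38 mm high, loose on the table; leave it. Origin: centre of its underside
- spanner: steel spanner 150 mm long lying flat on the table; origin at its middle; leave it
- spare_bolt: spare hex bolt standing on its head on the table, 53 mm high; leave it. Origin: centre of its underside
- solvent_bottle: closed bottle, 60 mm across, 110 mm high; leave it. Origin: centre of its underside
- dish: shallow glass dish, 90 mm across; leave it. Origin: centre of its underside
- jar: small closed amber jar, 56 mm across, 70 mm high; leave it. Origin: centre of its underside
Things that resemble listed ones, but are neither listed nor needed, are in the scene too. Leave any orange or turquoise look-alike of the pin alone.

How it is judged:
By the outcome, as a careful person would: the job done as asked, in the order asked, and still so for the second after the job is handed in, while the arm keeps its last pose, push and grip.
It also fails if it takes over 51 s, if anything falls off the work surface, if the arm or the gripper's body presses on something with over 40 N, if the wrist force passes 120 N, or if a joint passes its speed limit or range.

ROBOT

A 7-joint arm with a two-finger parallel gripper is mounted at the origin on the work surface. World frame = base frame: x ahead of the robot, y to its left, z up, the work surface at z = 0. Lengths are in m, angles in rad, forces in N, time in s.
With the tool pointing down it reaches from about 0.35 to 0.9 m from the base axis. Payload 19.9 kg.
Tool frame: the origin (TCP) lies midway between the tips of the shut fingers; the grasp point (between the pads) lies 19 mm behind it; z points along the fingers, y is the direction in which the jaws open and shut (so a half turn about z gives the same grasp; the last joint's range is limited). The gripper opens to 94 mm and grips with 3 to 60 N. Pads are 16 mm wide; open, the fingers measure 119 mm over their backs; the gripper's body (75 mm by 177 mm) begins 78 mm behind the grasp point.
Start: joints at [-1.169, 0.417, -0.01, 1.614, 0.005, 1.111, -0.053], TCP at [0.268, 0.564, 0.205] pointing down, gripper open.
Joint ranges: [-2.81, 2.81], [-0.39, 2.02], [-1.27, 1.25], [0.06, 2.57], [-1.19, 4.33], [0.19, 2], [-2.82, 2.82]. Speed limits (rad/s): [1.89, 1.89, 2.39, 2.39, 3.01, 3.01, 3.01].

INTERFACE

Orientations are given as a rotation vector (axis times angle).
In Python, from plant import r, imaging gives the robot as it stands.
- The arm moves only by the tool play_rows, never from a script. Its argument "steps" is a list of rows, each a list of 4 numbers: the shift along the tool's x, y, z in units of 40 mm (1.0 is 40 mm), then the turn about the tool's z in units of 6 degrees (1.0 is 6 degrees). A call has 1 to 20 rows; each row is the pose to reach, as a shift and turn from the pose commanded when the call began, along the tool's axes at that moment; what a row does not reach only later rows make up. A row lasts 1/12 s, in which the tool goes at most 41.7 mm and 7.16 degrees, less where a joint would pass 70% of its speed; a pose out of reach is approached as far as the arm can. A call with a gripper value outside its range is refused whole. "jaw" is the finger opening in mm, from 0 to 94, set as the call begins (left out, the last holds). The fingers move at their own pace and stop on an object; "force" is the grip in N (left out, the last holds). Time passes only in rows, so rows that repeat a pose let the fingers close. It gives the time, the measured TCP pose, the force and the opening at its end, in the units of the state.
- r.observe(): the state, without advancing time (a new reading comes with each control period).
- imaging.grab_frame(name): name is "scene" or "top" or "wrist"; returns a dict with "pixels" (384x512x3 uint8, red, green, blue), "camera_matrix" (3x3 intrinsics, pixels), "distortion" ([k1, k2, p1, p2, k3] as OpenCV has them; the pictures are not rectified), "extrinsics" (4x4, takes a point from world to camera coordinates); the wrist camera has in their place "tool_from_camera" (4x4, takes a point from camera to tool coordinates, whose origin is the TCP and whose axes are the flange's). Camera axes: x right, y down, z forward; pixel columns grow to the right and rows downward; lengths in m; the calibration is good to about 2 mm. A picture is of the moment at which its call begins: read the wrist's pose just before it. There is no depth.
- r.hand_in(): hands the job in, once; it reports no verdict.
The state is a dict: "t": time; "joint_pos": joint angles; "joint_vel": joint speeds; "joint_efforts": joint torques, N m; "tcp_pos": TCP position; "orientation": TCP orientation; "force": force on the tool from outside, world axes, zero at the start; "torque": the same for the moment, N m; "gripper_width": opening from 0.0 (shut) to 1.0 (fully open).
Only numpy, scipy, OpenCV 4.12 (cv2) and the standard library are available. Lean on these libraries where they do the work, as an engineer would, in place of code of your own. Each camera call takes 0.05 s, during which the arm holds its last target.

## Working session

There is one attempt and no reset: what is moved stays moved. The work goes in short steps, Python scripts to look and compute and a tool call to move; the robot and the scene stay as the last step left them, time stands still between calls to the robot, and variables do not carry over. Pictures are saved under pics/ and viewed, and the job is handed in when it is done.

Besides the shell and the picture viewer there is one more tool, called after ">>>" as name([rows], argument=value, ...), one row to a line, values as JSON. play_rows: Moves the arm, as the interface text tells. Its arguments: {"type":"object","properties":{"steps":{"type":"array"},"jaw":{"type":"number"},"force":{"type":"number"}},"required":["steps"]}

```bash
mkdir -p pics
cat > h.py <<'E'
import sys; sys.path.insert(0,'.')
import numpy as np, cv2
from plant import r, imaging
from scipy.spatial.transform import Rotation as R
def grab(name,fn=None):
    s=r.observe(); f=imaging.grab_frame(name)
    if fn: cv2.imwrite('pics/'+fn,f['pixels'][:,:,::-1])
    K=np.array(f['camera_matrix']);D=np.array(f['distortion'])
    if name=='wrist':
        T=np.eye(4);T[:3,:3]=R.from_rotvec(s['orientation']).as_matrix();T[:3,3]=s['tcp_pos']
        E=np.linalg.inv(T@np.array(f['tool_from_camera']))
    else: E=np.array(f['extrinsics'])
    np.savez('pics/'+(fn or name)+'.npz',K=K,D=D,E=E,p=f['pixels'])
    return f['pixels'],K,D,E
def load(fn):
    d=np.load('pics/'+fn+'.npz');return d['p'],d['K'],d['D'],d['E']
def ray(uv,K,D,E):
    n=cv2.undistortPoints(np.array(uv,float).reshape(-1,1,2),K,D).reshape(-1,2)
    d=np.c_[n,np.ones(len(n))]@E[:3,:3]
    return -E[:3,:3].T@E[:3,3],d
def onz(uv,z,cam):
    o,d=ray(uv,*cam[1:]);return o+d*((z-o[2])/d[:,2])[:,None]
def proj(P,cam):
    rv=cv2.Rodrigues(cam[3][:3,:3])[0]
    return cv2.projectPoints(np.array(P,float).reshape(-1,1,3),rv,cam[3][:3,3],cam[1],cam[2])[0].reshape(-1,2)
E
python3 - <<'E'
from h import *
print(r.observe())
for n in('scene','top','wrist'):
    c=grab(n,n+'0.png');print(n,np.linalg.inv(c[3])[:3].round(3).tolist())
E
```

```text
{'t': 0.0, 'joint_pos': array([-1.16852216,  0.41793594, -0.0103096 ,  1.61413755,  0.00472203,
        1.11067961, -0.05297177]), 'joint_vel': array([-0.0005574 , -0.00069382, -0.00185482, -0.00099695,  0.00085467,
        0.001709  ,  0.00035642]), 'joint_efforts': array([ 1.05825555e-03, -8.51235938e+01,  6.39555026e-01, -4.26000309e+01,
       -4.87235701e-02,  1.85072579e-02,  9.20141906e-05]), 'tcp_pos': array([0.26820692, 0.56413852, 0.20486439]), 'orientation': array([-6.91260449e-01, -3.06444676e+00,  1.77121056e-03]), 'force': array([-0.10119583, -0.54678764,  0.06017707]), 'torque': array([-0.03740504,  0.05588162,  0.06829383]), 'gripper_width': 1.0004278470402288}
scene [[0.213, 0.521, -0.826, 1.594], [0.977, -0.127, 0.172, -0.261], [-0.015, -0.844, -0.536, 0.718]]
top [[-0.019, -0.982, 0.189, 0.399], [-0.999, 0.025, 0.033, -0.055], [-0.037, -0.188, -0.981, 1.055]]
wrist [[0.43, 0.874, 0.227, 0.203], [0.903, -0.416, -0.109, 0.596], [-0.001, 0.252, -0.968, 0.384]]
```

View pics/scene0.png

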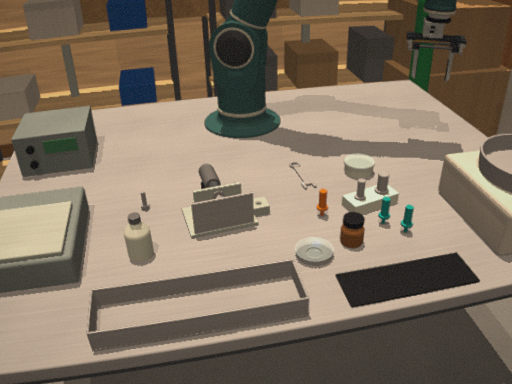

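View pics/top0.png

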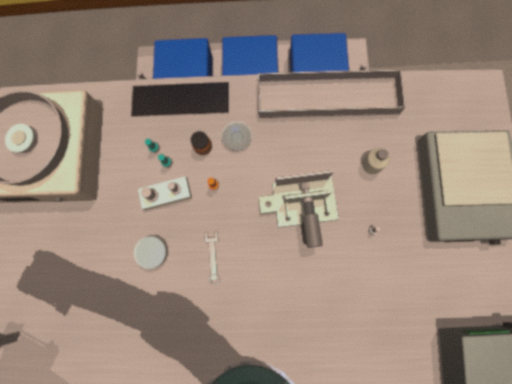

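View pics/wrist0.png

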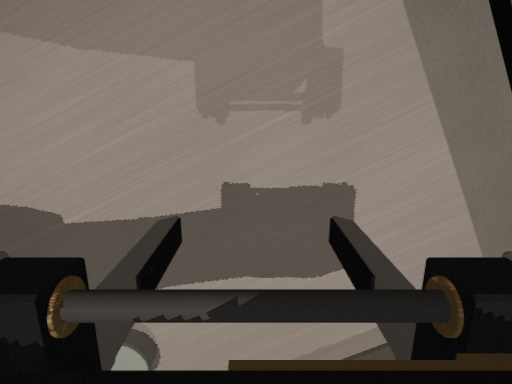

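Run:
```python
from h import *
t=cv2.imread('pics/top0.png');s=cv2.imread('pics/scene0.png')
a=cv2.resize(t[165:225,120:220],None,fx=6,fy=6,interpolation=3)
b=cv2.resize(t[160:260,250:350],None,fx=6,fy=6,interpolation=3)
c=cv2.resize(s[165:225,330:430],None,fx=6,fy=6,interpolation=3)
d=cv2.resize(s[160:240,175:285],None,fx=6,fy=6,interpolation=3)
for n,i in zip('abcd',(a,b,c,d)):cv2.imwrite(f'pics/z{n}.png',i[:600,:800])
```

```text
(no output)
```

View pics/za.png

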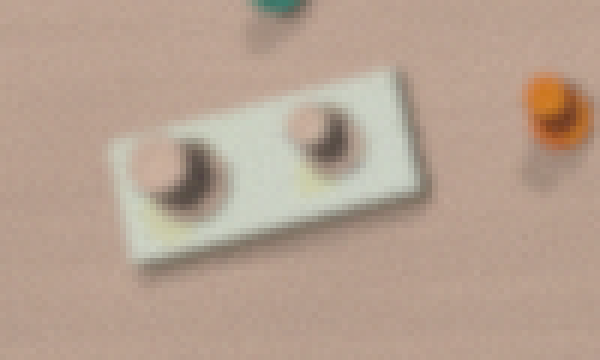

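View pics/zb.png

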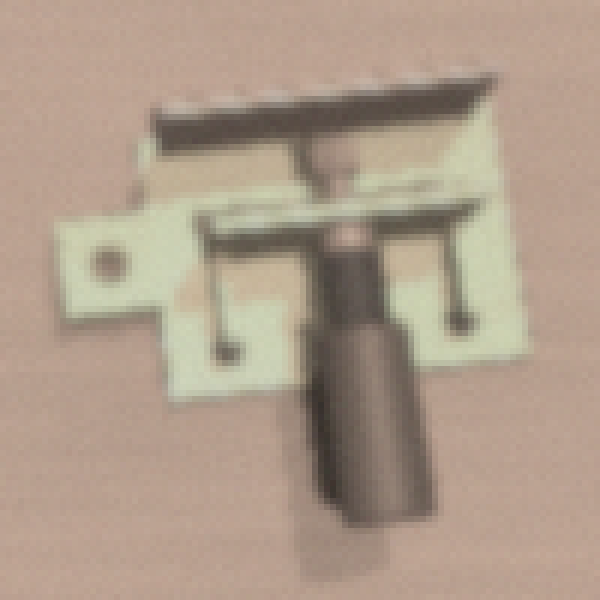

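View pics/zc.png

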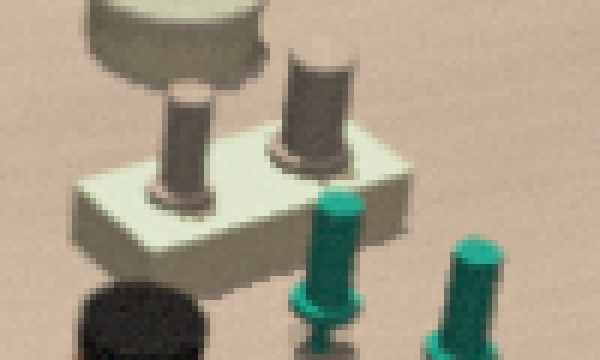

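View pics/zd.png

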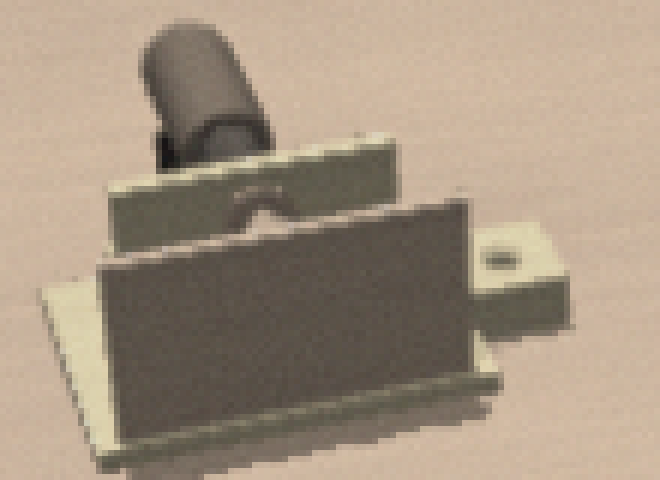

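Run:
```python
from h import *
T=load('top0.png');S=load('scene0.png')
f=lambda U,o:(np.array(U)+.5)/6-.5+np.array(o)
print('pin top',onz([f((310,122),(120,165))],.083,T), onz([f((190,92),(330,165))],.083,S))
print('thick',onz([f((160,168),(120,165))],.083,T),onz([f((321,55),(330,165))],.083,S))
o=(250,160)
print('hole',onz([f((110,264),o)],.025,T),onz([f((501,258),(175,160))],.025,S))
P=onz(f([(155,112),(494,77),(200,217),(488,182)],o),.095,T);print('panel,plate',P)
print('scene plate/panel', onz(f([(109,187),(395,140),(99,263),(469,202)],(175,160)),.095,S))
print('head',onz([f((332,165),o)],.08,T))
for a,b in((0,1),(2,3)):
    d=P[b]-P[a];print(np.linalg.norm(d),np.degrees(np.arctan2(d[1],d[0])))
# rack corners
Q=onz(f([(108,143),(392,68),(425,188),(132,262)],(120,165)),.03,T);print('rack',Q)
```

```text
pin top [[0.61294843 0.19845541 0.083     ]] [[0.6167411  0.19906794 0.083     ]]
thick [[0.59373924 0.26623016 0.083     ]] [[0.60106714 0.26635665 0.083     ]]
hole [[ 0.56521436 -0.05968623  0.025     ]] [[ 0.57057226 -0.05938389  0.025     ]]
panel,plate [[ 0.62076194 -0.08080277  0.095     ]
 [ 0.63249582 -0.22947633  0.095     ]
 [ 0.57357424 -0.09888583  0.095     ]
 [ 0.58577641 -0.22412851  0.095     ]]
scene plate/panel [[ 0.58636312 -0.22248538  0.095     ]
 [ 0.57807646 -0.10400762  0.095     ]
 [ 0.64084233 -0.23155027  0.095     ]
 [ 0.63174872 -0.08379998  0.095     ]]
head [[ 0.59812579 -0.158542    0.08      ]]
0.1491358864637199 -85.48735563653226
0.1258356875855192 -84.43533676043246
rack [[0.61708766 0.30940168 0.03      ]
 [0.64967168 0.17354334 0.03      ]
 [0.59152751 0.15698221 0.03      ]
 [0.55975184 0.29559354 0.03      ]]
```

```bash
cat >> h.py <<'E'
def state():
    s=r.observe();M=R.from_rotvec(s['orientation']).as_matrix()
    print('t',round(s['t'],2),'tcp',s['tcp_pos'].round(4),'jawyaw',np.degrees(np.arctan2(M[1,1],M[0,1])).round(2),'zt',M[:,2].round(4),'F',s['force'].round(1),'w',round(s['gripper_width']*94,1),'q',s['joint_pos'].round(2))
    return s,M
def go(p,yaw=None):
    s,M=state();d=M.T@(np.array(p)-s['tcp_pos'])
    y=np.degrees(np.arctan2(M[1,1],M[0,1]));t=0 if yaw is None else -((yaw-y+180)%360-180)/6
    print('units',(d/.04).round(3),'turn',round(t,3))
E
python3 -c "
from h import *
go((.615,.199,.2),5)"
```

```text
t 0.15 tcp [0.2682 0.5642 0.205 ] jawyaw 64.57 zt [-3.e-04 -9.e-04 -1.e+00] F [-0.9 -0.5 -0.5] w 94.2 q [-1.17  0.42 -0.01  1.61  0.    1.11 -0.05]
units [-11.75   -4.524   0.13 ] turn 9.929
```

>>> play_rows([
  [-0.6,-0.2,0.1,0.5],
  [-1.3,-0.5,0.1,1.2],
  [-2.2,-0.85,0.1,2],
  [-3.1,-1.2,0.1,2.8],
  [-4,-1.55,0.1,3.6],
  [-4.9,-1.9,0.1,4.4],
  [-5.8,-2.25,0.1,5.2],
  [-6.7,-2.6,0.1,6],
  [-7.6,-2.95,0.1,6.8],
  [-8.5,-3.3,0.1,7.6],
  [-9.4,-3.65,0.1,8.4],
  [-10.3,-4,0.1,9.2],
  [-11,-4.3,0.1,9.7],
  [-11.5,-4.45,0.1,9.9],
  [-11.75,-4.52,0.13,9.93],
  [-11.75,-4.52,0.13,9.93],
  [-11.75,-4.52,0.13,9.93],
], jaw=50, force=30)

```text
t: 1.57
tcp_pos: [0.6145, 0.2002, 0.1998]
orientation: [-2.121, -2.317, 0.001]
force: [-0.7, 1.0, 0.9]
gripper_width: 0.534
```

```bash
python3 -c "
from h import *
state();grab('wrist','w1.png')"
```

```text
t 1.57 tcp [0.6145 0.2002 0.1998] jawyaw 5.07 zt [-0.001  0.    -1.   ] F [-0.7  1.   0.9] w 50.2 q [-0.62  0.48  0.35  1.57 -0.18  1.12 -0.13]
```

View pics/w1.png

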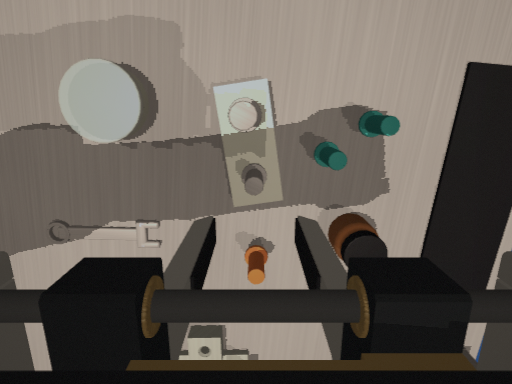

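Run:
```python
from h import *
w=cv2.imread('pics/w1.png')
cv2.imwrite('pics/z1.png',cv2.resize(w[150:210,210:360],None,fx=5,fy=5,interpolation=3))
cv2.imwrite('pics/z2.png',cv2.resize(w[325:372,170:260],None,fx=7,fy=7,interpolation=3))
```

```text
(no output)
```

View pics/z1.png

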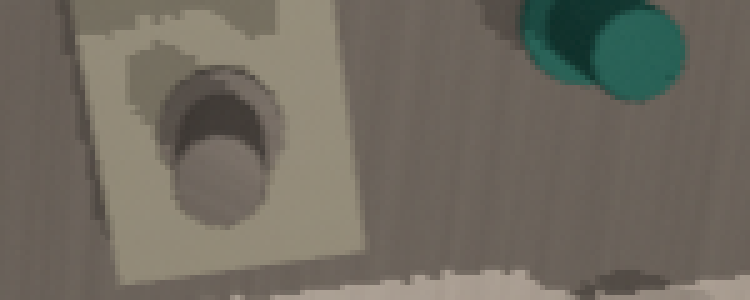

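View pics/z2.png

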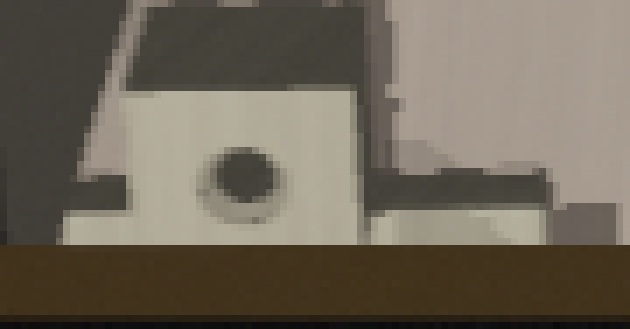

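Run:
```python
from h import *
W=load('w1.png')
f=lambda U,o,k:(np.array(U)+.5)/k-.5+np.array(o)
print('pin',onz([f((220,181),(210,150),5)],.083,W),'width',onz(f([(174,175),(268,175)],(210,150),5),.083,W))
print('collar c',onz([f((222,125),(210,150),5)],.036,W))
print('teal top',onz([f((640,55),(210,150),5)],.07,W),onz([f((570,30),(210,150),5)],.03,W))
print('hole',onz([f((242,186),(170,325),7)],.025,W))
print('boss edge',onz(f([(128,92),(358,92)],(170,325),7),.025,W))
```

```text
pin [[0.61373041 0.20058367 0.083     ]] width [[0.60439163 0.20100877 0.083     ]
 [0.62325428 0.20267441 0.083     ]]
collar c [[0.61383256 0.20234492 0.036     ]]
teal top [[0.69783076 0.2316292  0.07      ]] [[0.69231776 0.2305728  0.03      ]]
hole [[ 0.56627987 -0.05816112  0.025     ]]
boss edge [[ 0.5427642  -0.03782243  0.025     ]
 [ 0.5881363  -0.03382635  0.025     ]]
```

```bash
python3 -c "
from h import *
go((.6137,.2012,.042),5)"
```

```text
t 1.62 tcp [0.6142 0.2009 0.1999] jawyaw 5.13 zt [-9.e-04  4.e-04 -1.e+00] F [-0.8 -0.   0.5] w 50.1 q [-0.62  0.48  0.35  1.57 -0.18  1.12 -0.13]
units [ 0.007 -0.008  3.949] turn 0.022
```

>>> play_rows([
  [0,0,0.5,0],
  [0.01,-0.01,1.3,0],
  [0.01,-0.01,2.1,0],
  [0.01,-0.01,2.8,0],
  [0.01,-0.01,3.4,0],
  [0.01,-0.01,3.8,0],
  [0.01,-0.01,3.95,0],
  [0.01,-0.01,3.95,0],
  [0.01,-0.01,3.95,0],
])

```text
t: 2.37
tcp_pos: [0.6147, 0.2008, 0.0431]
orientation: [-2.121, -2.318, -0.001]
force: [0.7, 0.4, 0.1]
gripper_width: 0.531
```

>>> play_rows([
  [0,0,0,0],
  [0,0,0,0],
  [0,0,0,0],
  [0,0,0,0],
  [0,0,0,0],
  [0,0,0,0],
  [0,0,0,0],
  [0,0,0,0],
], jaw=0, force=35)

```text
t: 3.03
tcp_pos: [0.6145, 0.1997, 0.0426]
orientation: [-2.122, -2.316, 0.0]
force: [-4.5, -0.4, 6.4]
gripper_width: 0.208
```

```bash
python3 -c "
from h import *
state();grab('wrist','w2.png');grab('scene','s2.png')"
```

```text
t 3.03 tcp [0.6145 0.1997 0.0426] jawyaw 4.99 zt [-6.e-04  1.e-04 -1.e+00] F [-4.5 -0.4  6.4] w 19.6 q [-0.58  0.66  0.3   1.68 -0.25  0.84 -0.08]
```

View pics/w2.png

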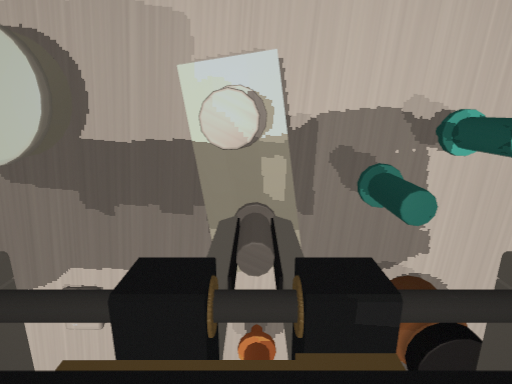

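```bash
python3 -c "
from h import *
go((.568,-.105,.165),5)"
```

```text
t 3.13 tcp [0.6145 0.1997 0.0426] jawyaw 4.99 zt [-6.e-04  1.e-04 -1.e+00] F [-4.3 -0.1  6.7] w 19.5 q [-0.58  0.66  0.3   1.68 -0.25  0.84 -0.08]
units [-7.488 -1.822 -3.06 ] turn -0.001
```

>>> play_rows([
  [0,0,-0.2,0],
  [0,0,-0.7,0],
  [0,0,-1.4,0],
  [0,0,-2.2,0],
  [0,0,-2.8,0],
  [0,0,-3.06,0],
  [0,0,-3.06,0],
])

```text
t: 3.72
tcp_pos: [0.6159, 0.2, 0.1673]
orientation: [2.122, 2.315, 0.006]
force: [-0.3, 0.8, -1.2]
gripper_width: 0.207
```

```bash
python3 -c "
from h import *
grab('wrist','w3.png');go((.568,-.105,.165),5)"
```

```text
t 3.77 tcp [0.615  0.1999 0.1651] jawyaw 5.0 zt [ 1.2e-03  6.0e-04 -1.0e+00] F [-0.1 -0.  -2. ] w 19.3 q [-0.61  0.51  0.35  1.61 -0.19  1.06 -0.12]
units [-7.490e+00 -1.834e+00 -2.000e-03] turn 0.0
```

View pics/w3.png

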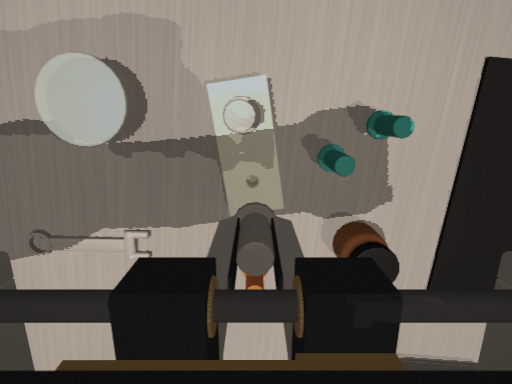

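>>> play_rows([
  [-0.4,-0.1,0,0],
  [-1.1,-0.3,0,0],
  [-2,-0.5,0,0],
  [-2.9,-0.7,0,0],
  [-3.8,-0.9,0,0],
  [-4.7,-1.15,0,0],
  [-5.6,-1.35,0,0],
  [-6.4,-1.55,0,0],
  [-7,-1.7,0,0],
  [-7.4,-1.8,0,0],
  [-7.49,-1.83,0,0],
  [-7.49,-1.83,0,0],
  [-7.49,-1.83,0,0],
])

```text
t: 4.85
tcp_pos: [0.5675, -0.1044, 0.1637]
orientation: [-2.121, -2.316, 0.001]
force: [-0.1, -0.1, -1.8]
gripper_width: 0.208
```

```bash
python3 -c "
from h import *
state();grab('wrist','w4.png')"
```

```text
t 4.85 tcp [ 0.5675 -0.1044  0.1637] jawyaw 5.01 zt [-1.5e-03  2.0e-04 -1.0e+00] F [-0.1 -0.1 -1.8] w 19.6 q [-0.21  0.4   0.43  1.79 -0.2   1.    0.39]
```

View pics/w4.png

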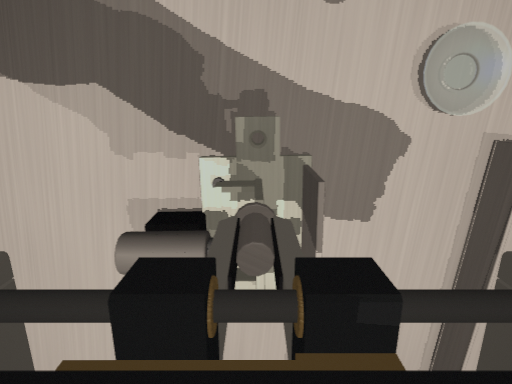

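Run:
```python
from h import *
w=cv2.imread('pics/w4.png')
c=cv2.resize(w[105:175,220:310],None,fx=8,fy=8,interpolation=3)
cv2.imwrite('pics/z3.png',cv2.convertScaleAbs(c,alpha=1.6))
c=cv2.resize(w[190:285,200:310],None,fx=6,fy=6,interpolation=3)
cv2.imwrite('pics/z4.png',cv2.convertScaleAbs(c,alpha=1.8))
```

```text
(no output)
```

View pics/z3.png

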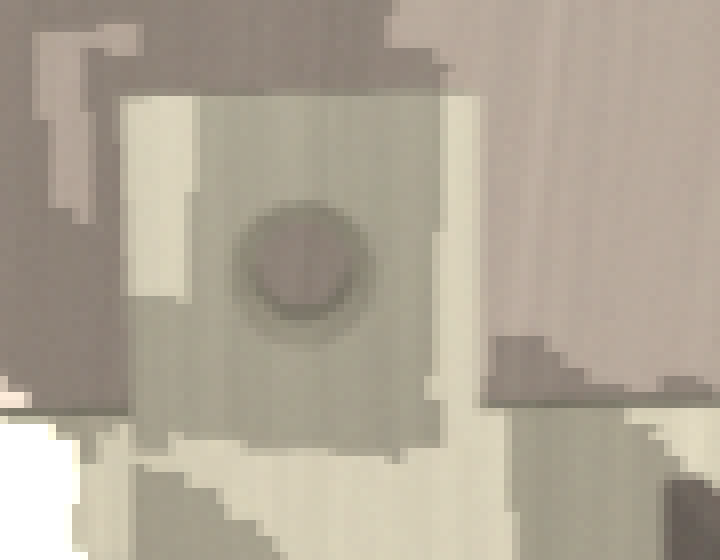

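View pics/z4.png

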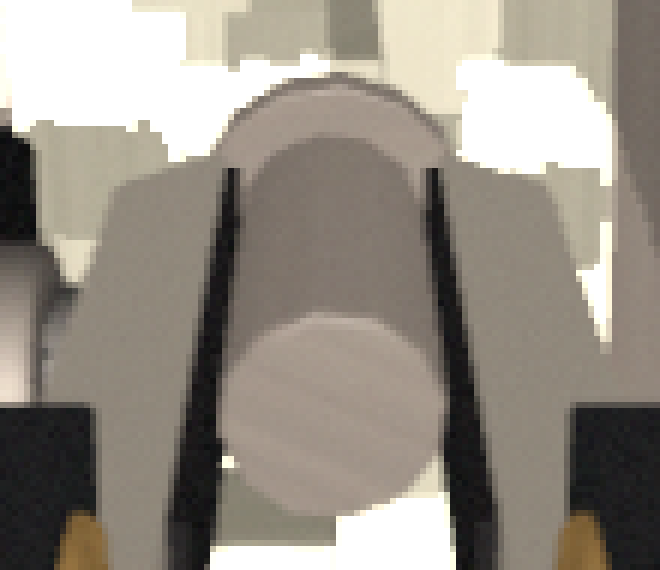

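Run:
```python
from h import *
W=load('w4.png')
f=lambda U,o,k:(np.array(U)+.5)/k-.5+np.array(o)
h=onz([f((304,273),(220,105),8)],.025,W)[0];print('hole',h)
print('boss',onz(f([(120,95),(482,95)],(220,105),8),.025,W), 'rimw',onz(f([(232,273),(376,273),(304,198),(304,348)],(220,105),8),.025,W))
p=onz(f([(331,414),(220,412),(443,412)],(200,190),6),.1637+.041,W);print('pintop',p)
# collar top far edge: z= tcp-.006
print('collar edge',onz(f([(337,75),(215,150),(455,150)],(200,190),6),.1637-.006,W))
```

```text
hole [ 0.56673687 -0.0586913   0.025     ]
boss [[ 0.54130968 -0.03831549  0.025     ]
 [ 0.58738447 -0.03429324  0.025     ]] rimw [[ 0.55740422 -0.05950659  0.025     ]
 [ 0.57606912 -0.05787621  0.025     ]
 [ 0.56588239 -0.04914441  0.025     ]
 [ 0.56760468 -0.06838728  0.025     ]]
pintop [[ 0.56784708 -0.10247823  0.2047    ]
 [ 0.5586035  -0.1031043   0.2047    ]
 [ 0.57714103 -0.10147928  0.2047    ]]
collar edge [[ 0.56710074 -0.08725298  0.1577    ]
 [ 0.55475439 -0.09679983  0.1577    ]
 [ 0.58049503 -0.09454642  0.1577    ]]
```

>>> play_rows([
  [0.4,0.03,0,0],
  [0.9,0.06,0,0],
  [1.09,0.07,0,0],
  [1.09,0.07,0.5,0],
  [1.09,0.07,1.2,0],
  [1.09,0.07,1.8,0],
  [1.09,0.07,2.2,0],
  [1.09,0.07,2.35,0],
  [1.09,0.07,2.35,0],
  [1.09,0.07,2.35,0],
])

```text
t: 5.73
tcp_pos: [0.5672, -0.0613, 0.0712]
orientation: [2.122, 2.316, 0.0]
force: [1.0, -0.5, -0.2]
gripper_width: 0.205
```

```bash
python3 -c "
from h import *
state();grab('wrist','w5.png');c=grab('scene','s5.png');i=cv2.imread('pics/s5.png')
cv2.imwrite('pics/z5.png',cv2.resize(i[130:240,175:305],None,fx=5,fy=5,interpolation=3))
state()"
```

```text
t 5.73 tcp [ 0.5672 -0.0613  0.0712] jawyaw 5.02 zt [ 2.e-04 -2.e-04 -1.e+00] F [ 1.  -0.5 -0.2] w 19.3 q [-0.24  0.51  0.38  1.87 -0.25  0.81  0.36]
t 5.83 tcp [ 0.5676 -0.0614  0.0718] jawyaw 5.01 zt [ 1.6e-03 -1.0e-04 -1.0e+00] F [ 0.2  0.4 -0.7] w 19.2 q [-0.24  0.51  0.38  1.87 -0.25  0.81  0.36]
```

View pics/z5.png

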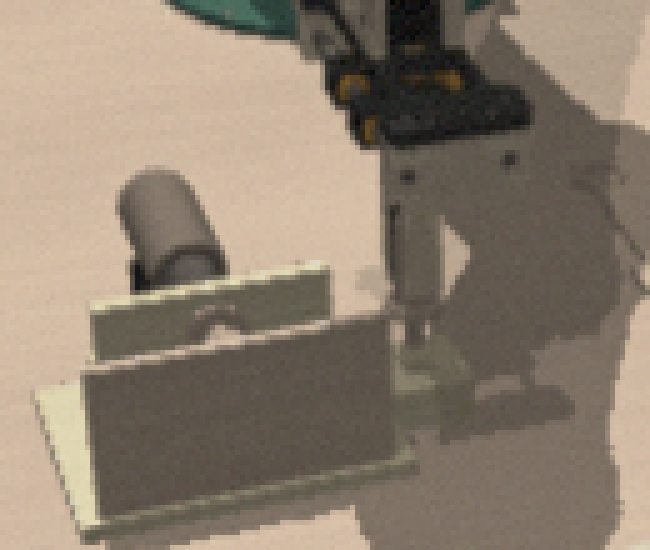

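View pics/w5.png

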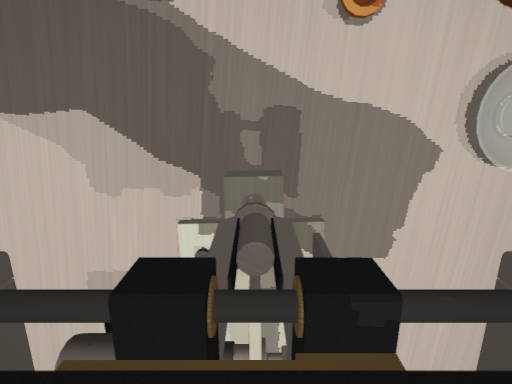

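Run:
```python
from h import *
w=cv2.imread('pics/w5.png')
c=cv2.resize(w[165:285,210:300],None,fx=5,fy=5,interpolation=3)
a=cv2.convertScaleAbs(c,alpha=1.9)
c=cv2.imread('pics/s5.png')
b=cv2.resize(c[185:217,245:275],None,fx=12,fy=12,interpolation=3)
h=np.zeros((600,800,3),np.uint8);h[:600,:450]=a;h[:350,450:800]=cv2.convertScaleAbs(b,alpha=1.3)[:350,:350]
cv2.imwrite('pics/z6.png',h)
```

```text
(no output)
```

View pics/z6.png

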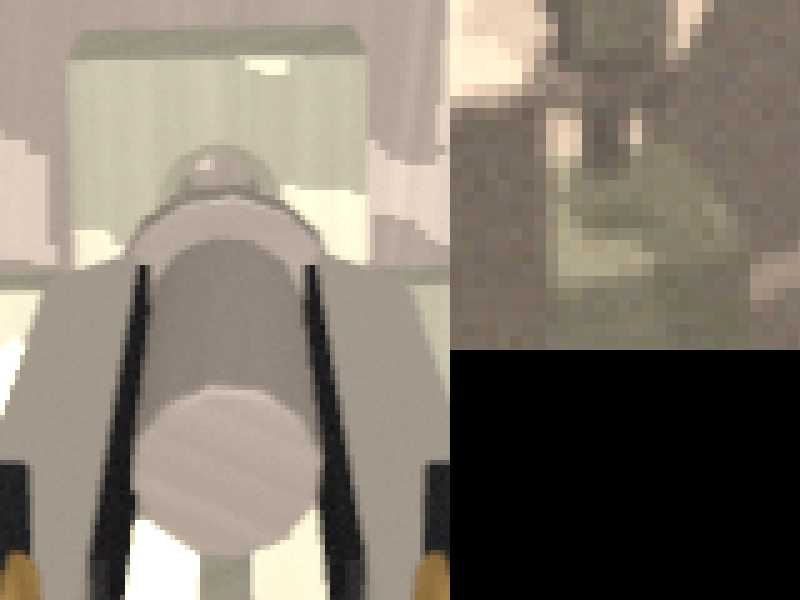

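Run:
```python
from h import *
W=load('w5.png')
f=lambda U:(np.array(U)+.5)/5-.5+np.array((210,165))
q=onz(f([(67,58),(366,58)]),.025,W);m=q.mean(0)
a=np.radians(5);X=np.array([np.cos(a),np.sin(a)]);Y=np.array([-X[1],X[0]])
print('boss edge mid',m,'->hole',m[:2]-.023*Y, 'w',np.linalg.norm(q[0]-q[1]))
far=onz(f([(219,145)]),.025,W)[0];print('hole from rim far',far[:2]-.0095*Y)
print('hole sides',onz(f([(160,185),(278,185)]),.025,W)[:,:2])
z=.0715
p=onz(f([(227,470)]),z+.0404,W)[0];print('pin top',p)
c=onz(f([(228,193)]),z-.0065,W)[0];print('collar far->c',c[:2]-.015*Y)
S=load('s5.png');k=lambda U:(np.array(U)+.5)/12-.5+np.array((245,185))
print('scene hole',onz([k((170,215))],.025,S),'shank bottom at z',z-.0346,onz([k((153,168))],z-.0346,S))
```

```text
boss edge mid [ 0.56412953 -0.03603099  0.025     ] ->hole [ 0.56613411 -0.05894347] w 0.04550994796808221
hole from rim far [ 0.56651259 -0.05914346]
hole sides [[ 0.5570944  -0.05690564]
 [ 0.57538316 -0.05531253]]
pin top [ 0.56767695 -0.05949481  0.1119    ]
collar far->c [ 0.56789931 -0.05990477]
scene hole [[ 0.57038357 -0.05770293  0.025     ]] shank bottom at z 0.036899999999999995 [[ 0.56940778 -0.0609616   0.0369    ]]
```

>>> play_rows([
  [0.02,-0.03,0,0],
  [0.02,-0.03,0.1,0],
  [0.02,-0.03,0.25,0],
  [0.02,-0.03,0.4,0],
  [0.02,-0.03,0.5,0],
  [0.02,-0.03,0.5,0],
])

```text
t: 6.33
tcp_pos: [0.565, -0.0607, 0.0495]
orientation: [-2.122, -2.315, 0.002]
force: [-1.2, 0.8, -1.9]
gripper_width: 0.208
```

```bash
python3 -c "
from h import *
state()"
```

```text
t 6.33 tcp [ 0.565  -0.0607  0.0495] jawyaw 4.99 zt [-1.5e-03 -1.0e-04 -1.0e+00] F [-1.2  0.8 -1.9] w 19.5 q [-0.23  0.54  0.37  1.88 -0.27  0.77  0.37]
```

>>> play_rows([
  [0,0,0.1,0],
  [0,0,0.2,0],
  [0,0,0.27,0],
  [0,0,0.31,0],
  [0,0,0.34,0],
  [0,0,0.36,0],
  [0,0,0.36,0],
])

```text
t: 6.92
tcp_pos: [0.5656, -0.0608, 0.0375]
orientation: [-2.122, -2.316, -0.001]
force: [-10.7, 1.3, 25.8]
gripper_width: 0.207
```

```bash
python3 -c "
from h import *
state();grab('wrist','w6.png');state();w=cv2.imread('pics/w6.png')
cv2.imwrite('pics/z7.png',cv2.convertScaleAbs(cv2.resize(w[165:285,200:310],None,fx=5,fy=5,interpolation=3),alpha=1.8))"
```

```text
t 6.92 tcp [ 0.5656 -0.0608  0.0375] jawyaw 4.98 zt [-1.e-04  6.e-04 -1.e+00] F [-10.7   1.3  25.8] w 19.5 q [-0.23  0.56  0.36  1.89 -0.28  0.74  0.38]
t 6.97 tcp [ 0.5656 -0.0608  0.0374] jawyaw 4.98 zt [-0.e+00  6.e-04 -1.e+00] F [-11.6   1.6  24.7] w 19.5 q [-0.23  0.56  0.36  1.89 -0.28  0.74  0.38]
```

View pics/z7.png

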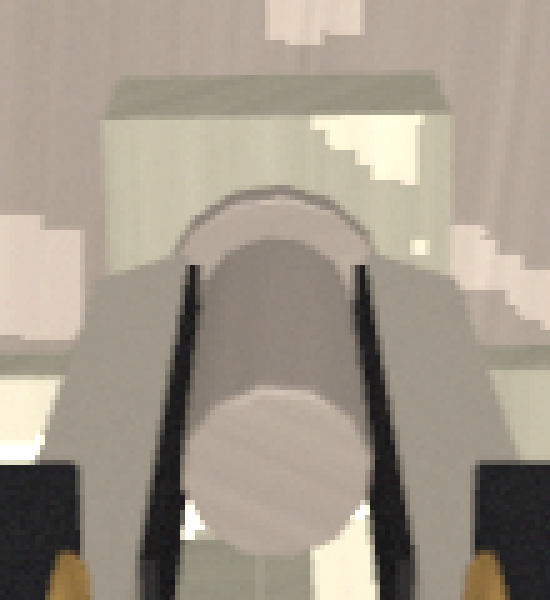

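>>> play_rows([
  [0,0,0,0],
  [0,0,0,0],
  [0,0,0,0],
  [0,0,0,0],
  [0,0,0,0],
], jaw=60)

```text
t: 7.38
tcp_pos: [0.5657, -0.0608, 0.0362]
orientation: [2.123, 2.316, -0.0]
force: [0.4, -0.3, 0.4]
gripper_width: 0.523
```

```bash
python3 -c "
from h import *
go((.6028,-.1609,.19),95);go((.6028,-.1609,.19),-85)"
```

```text
t 7.38 tcp [ 0.5657 -0.0608  0.0362] jawyaw 4.99 zt [-0.e+00 -1.e-04 -1.e+00] F [ 0.4 -0.3  0.4] w 49.2 q [-0.23  0.56  0.36  1.89 -0.28  0.74  0.38]
units [-2.575  0.707 -3.845] turn -15.001
t 7.38 tcp [ 0.5657 -0.0608  0.0362] jawyaw 4.99 zt [-0.e+00 -1.e-04 -1.e+00] F [ 0.4 -0.3  0.4] w 49.2 q [-0.23  0.56  0.36  1.89 -0.28  0.74  0.38]
units [-2.575  0.707 -3.845] turn 14.999
```

>>> play_rows([
  [0,0,-0.5,0],
  [0,0,-1.3,0],
  [0,0,-2.1,0],
  [0,0,-2.9,-0.5],
  [-0.2,0.05,-3.5,-1.5],
  [-0.5,0.15,-3.8,-2.6],
  [-0.9,0.25,-3.85,-3.7],
  [-1.3,0.35,-3.85,-4.8],
  [-1.7,0.45,-3.85,-5.9],
  [-2.1,0.55,-3.85,-7],
  [-2.4,0.65,-3.85,-8.1],
  [-2.55,0.7,-3.85,-9.2],
  [-2.58,0.71,-3.85,-10.3],
  [-2.58,0.71,-3.85,-11.4],
  [-2.58,0.71,-3.85,-12.5],
  [-2.58,0.71,-3.85,-13.6],
  [-2.58,0.71,-3.85,-14.6],
  [-2.58,0.71,-3.85,-15],
  [-2.58,0.71,-3.85,-15],
])

```text
t: 8.97
tcp_pos: [0.6028, -0.1612, 0.1902]
orientation: [0.14, -3.138, -0.0]
force: [0.1, -0.6, 0.1]
gripper_width: 0.634
```

```bash
python3 -c "
from h import *
state();grab('wrist','w7.png');grab('scene','s7.png')"
```

```text
t 8.97 tcp [ 0.6028 -0.1612  0.1902] jawyaw 95.11 zt [-2.e-04  0.e+00 -1.e+00] F [ 0.1 -0.6  0.1] w 59.6 q [ 0.11  0.43  0.14  1.64 -0.07  1.08  1.93]
```

View pics/w7.png

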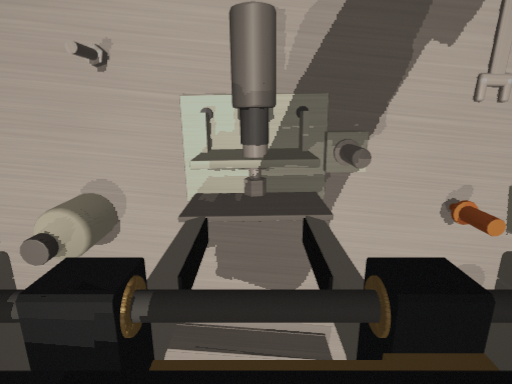

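View pics/s7.png

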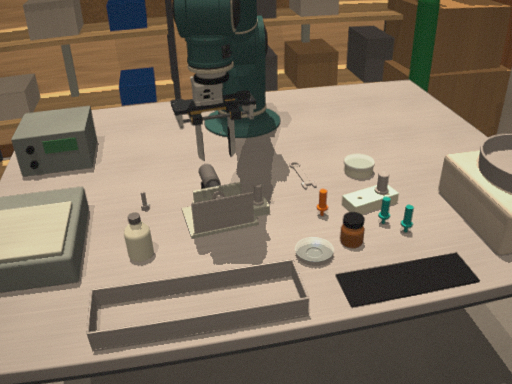

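Pin stands in the boss (wrist px 355,155). The bolt head is at about (256,187), between the plate edge (row 160) and the panel (row ~205). Zooming to measure.

Run:
```python
from h import *
w=cv2.imread('pics/w7.png')
cv2.imwrite('pics/z8.png',cv2.convertScaleAbs(cv2.resize(w[140:220,180:380],None,fx=4,fy=4,interpolation=3),alpha=1.4))
cv2.imwrite('pics/z9.png',cv2.convertScaleAbs(cv2.resize(w[155:205,225:290],None,fx=12,fy=12,interpolation=3),alpha=1.8))
```

```text
(no output)
```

View pics/z8.png

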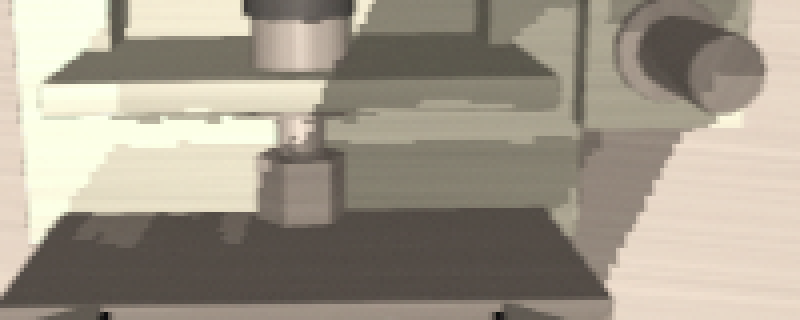

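View pics/z9.png

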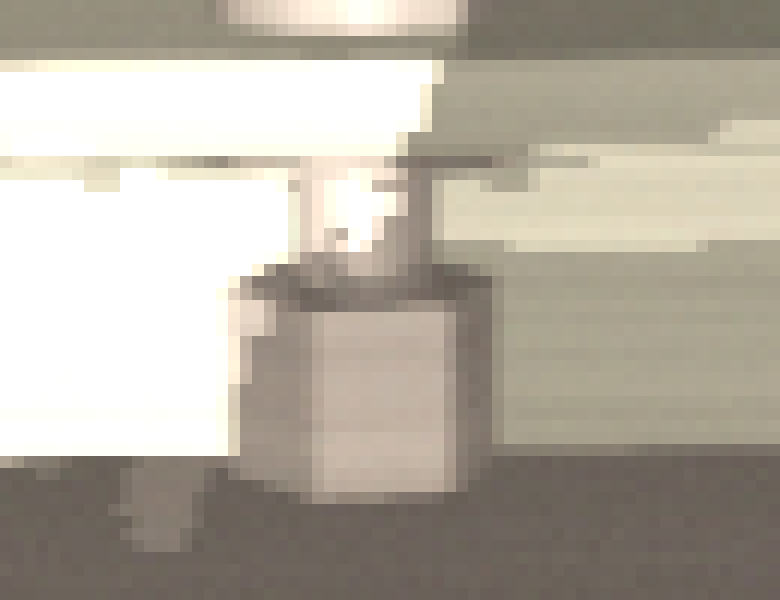

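Run:
```python
from h import *
W=load('w7.png')
f=lambda U,o,k:(np.array(U)+.5)/k-.5+np.array(o)
print('pin top@.078',onz([f((728,75),(180,140),4)],.078,W),'collar right.. c',onz([f((657,37),(180,140),4)],.031,W))
g=lambda U:f(U,(225,155),12)
print('head silh@.07',onz(g([(232,380),(490,380)]),.07,W))
print('head top edge front/back',onz(g([(385,300),(385,492)]),.081,W))
P=onz(f([(42,84),(558,84),(42,112),(558,110),(68,211),(547,208),(0,303),(610,298)],(180,140),4),.095,W);print('plate top, panel base..',P.round(4))
```

```text
pin top@.078 [[ 0.56604317 -0.06005024  0.078     ]] collar right.. c [[ 0.56294602 -0.06440179  0.031     ]]
head silh@.07 [[ 0.60590393 -0.17169034  0.07      ]
 [ 0.60395853 -0.14983836  0.07      ]]
head top edge front/back [[ 0.59533974 -0.1596429   0.081     ]
 [ 0.61151678 -0.15817963  0.081     ]]
plate top, panel base.. [[ 0.5799 -0.2222  0.095 ]
 [ 0.5695 -0.1047  0.095 ]
 [ 0.5864 -0.222   0.095 ]
 [ 0.5754 -0.1038  0.095 ]
 [ 0.6095 -0.2151  0.095 ]
 [ 0.5988 -0.1031  0.095 ]
 [ 0.6338 -0.2304  0.095 ]
 [ 0.6196 -0.0849  0.095 ]]
```

```bash
python3 -c "
from h import *
go((.6034,-.1608,.051),95)"
```

```text
t 9.07 tcp [ 0.6028 -0.1612  0.1902] jawyaw 94.87 zt [-1.e-04 -0.e+00 -1.e+00] F [ 0.   0.6 -0.1] w 60.0 q [ 0.11  0.43  0.14  1.64 -0.07  1.08  1.92]
units [-0.015  0.009  3.48 ] turn -0.022
```

>>> play_rows([
  [-0.02,0.01,0.3,0],
  [-0.02,0.01,0.8,0],
  [-0.02,0.01,1.4,0],
  [-0.02,0.01,2,0],
  [-0.02,0.01,2.5,0],
  [-0.02,0.01,2.9,0],
  [-0.02,0.01,3.2,0],
  [-0.02,0.01,3.4,0],
  [-0.02,0.01,3.48,0],
  [-0.02,0.01,3.48,0],
], jaw=50)

```text
t: 9.9
tcp_pos: [0.6036, -0.1606, 0.0506]
orientation: [0.136, -3.138, 0.0]
force: [0.3, -0.3, 0.2]
gripper_width: 0.532
```

```bash
python3 -c "
from h import *
state();grab('wrist','w8.png');w=cv2.imread('pics/w8.png')
cv2.imwrite('pics/z10.png',cv2.convertScaleAbs(cv2.resize(w[180:280,190:320],None,fx=6,fy=6,interpolation=3),alpha=1.8))"
```

```text
t 9.9 tcp [ 0.6036 -0.1606  0.0506] jawyaw 94.98 zt [-5.e-04 -1.e-04 -1.e+00] F [ 0.3 -0.3  0.2] w 50.0 q [ 0.12  0.6   0.12  1.73 -0.09  0.82  1.94]
```

View pics/w8.png

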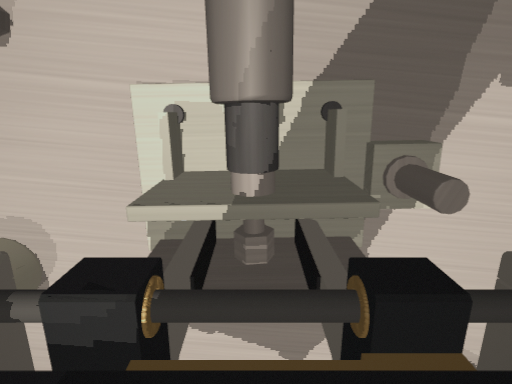

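View pics/z10.png

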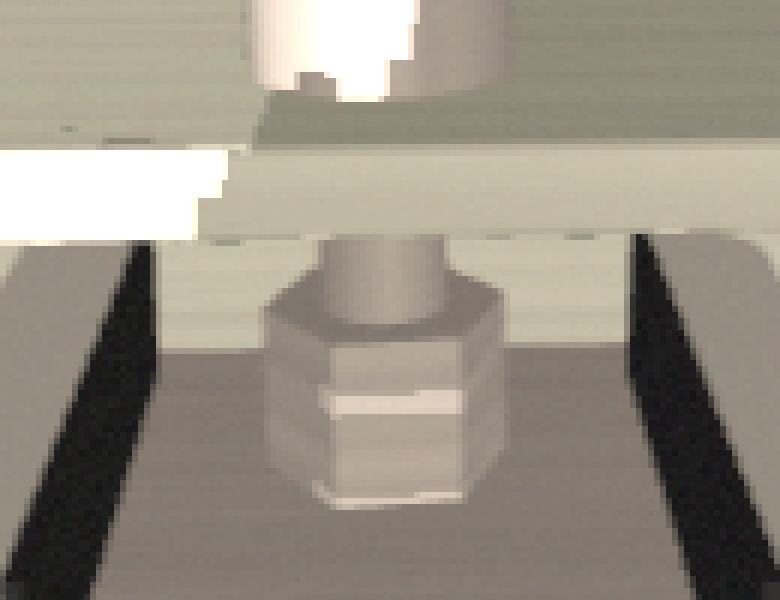

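>>> play_rows([
  [0,0,0,0],
  [0,0,0,0],
  [0,0,0,0],
  [0,0,0,0],
  [0,0,0,0],
  [0,0,0,0],
  [0,0,0,0],
  [0,0,0,0],
  [0,0,0,0],
  [0,0,0,0],
  [0,0,0,0],
  [0,0,0,0],
  [0,0,0,0],
  [0,0,0,0],
  [0,0,0,0],
  [0,0,0,0],
  [0,0,0,0],
  [0,0,0,0],
  [0,0,0,0],
  [0,0,0,0],
])

```text
t: 11.62
tcp_pos: [0.6037, -0.1606, 0.0511]
orientation: [-0.137, 3.139, -0.0]
force: [0.5, -0.2, -0.4]
gripper_width: 0.533
```

>>> play_rows([
  [0,0,0,0],
  [0,0,0,0],
  [0,0,0,0],
  [0,0,0,0],
  [0,0,0,0],
  [0,0,0,0],
  [0,0,0,0],
  [0,0,0,0],
  [0,0,0,0],
  [0,0,0,0],
  [0,0,0,0],
  [0,0,0,0],
  [0,0,0,0],
  [0,0,0,0],
  [0,0,0,0],
  [0,0,0,0],
  [0,0,0,0],
  [0,0,0,0],
  [0,0,0,0],
  [0,0,0,0],
])

```text
t: 13.28
tcp_pos: [0.6037, -0.1607, 0.0511]
orientation: [-0.137, 3.139, -0.0]
force: [0.2, -0.1, -0.4]
gripper_width: 0.532
```

>>> play_rows([
  [0,0,0,0],
  [0,0,0,0],
  [0,0,0,0],
  [0,0,0,0],
  [0,0,0,0],
  [0,0,0,0],
  [0,0,0,0],
  [0,0,0,0],
  [0,0,0,0],
  [0,0,0,0],
  [0,0,0,0],
  [0,0,0,0],
  [0,0,0,0],
  [0,0,0,0],
  [0,0,0,0],
  [0,0,0,0],
  [0,0,0,0],
  [0,0,0,0],
  [0,0,0,0],
  [0,0,0,0],
])

```text
t: 14.95
tcp_pos: [0.6037, -0.1606, 0.0511]
orientation: [0.137, -3.139, 0.0]
force: [0.1, 0.3, 0.9]
gripper_width: 0.534
```

>>> play_rows([
  [0,0,0,0],
  [0,0,0,0],
  [0,0,0,0],
  [0,0,0,0],
  [0,0,0,0],
  [0,0,0,0],
  [0,0,0,0],
  [0,0,0,0],
  [0,0,0,0],
  [0,0,0,0],
  [0,0,0,0],
  [0,0,0,0],
  [0,0,0,0],
  [0,0,0,0],
  [0,0,0,0],
  [0,0,0,0],
  [0,0,0,0],
  [0,0,0,0],
  [0,0,0,0],
  [0,0,0,0],
])

```text
t: 16.62
tcp_pos: [0.6036, -0.1606, 0.0511]
orientation: [0.137, -3.139, 0.0]
force: [0.7, -0.2, 0.1]
gripper_width: 0.53
```

```bash
python3 -c "
from h import *
state();grab('wrist','w9.png');w=cv2.imread('pics/w9.png')
cv2.imwrite('pics/z11.png',cv2.convertScaleAbs(cv2.resize(w[180:280,190:320],None,fx=6,fy=6,interpolation=3),alpha=1.8))"
```

```text
t 16.62 tcp [ 0.6036 -0.1606  0.0511] jawyaw 94.99 zt [-1.e-04 -1.e-04 -1.e+00] F [ 0.7 -0.2  0.1] w 49.8 q [ 0.12  0.6   0.12  1.73 -0.09  0.82  1.94]
```

View pics/z11.png

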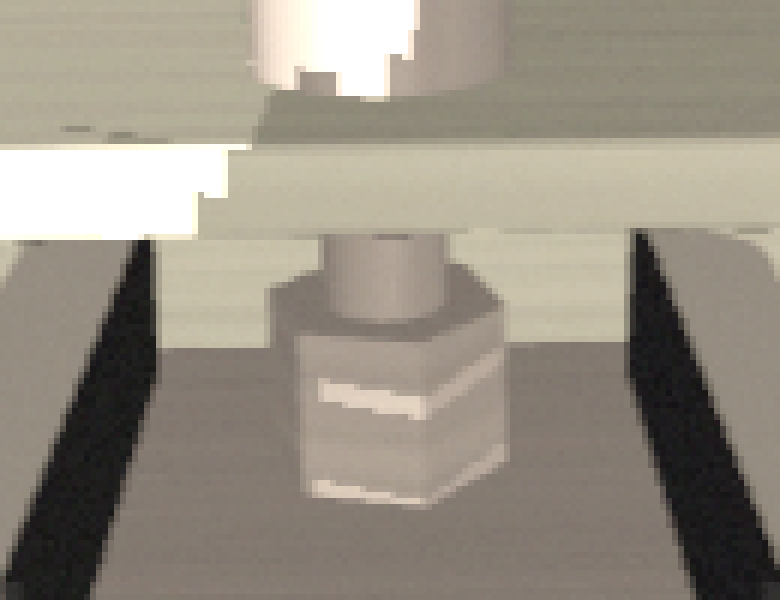

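>>> play_rows([
  [0,0,0,0],
  [0,0,0,0],
  [0,0,0,0],
  [0,0,0,0],
  [0,0,0,0],
  [0,0,0,0],
  [0,0,0,0],
  [0,0,0,0],
  [0,0,0,0],
  [0,0,0,0],
  [0,0,0,0],
  [0,0,0,0],
  [0,0,0,0],
  [0,0,0,0],
  [0,0,0,0],
  [0,0,0,0],
  [0,0,0,0],
  [0,0,0,0],
  [0,0,0,0],
  [0,0,0,0],
])

```text
t: 18.33
tcp_pos: [0.6037, -0.1606, 0.0511]
orientation: [0.137, -3.139, 0.0]
force: [-0.2, 0.2, 0.3]
gripper_width: 0.532
```

>>> play_rows([
  [0,0,0,0],
  [0,0,0,0],
  [0,0,0,0],
  [0,0,0,0],
  [0,0,0,0],
  [0,0,0,0],
  [0,0,0,0],
  [0,0,0,0],
  [0,0,0,0],
  [0,0,0,0],
  [0,0,0,0],
  [0,0,0,0],
  [0,0,0,0],
  [0,0,0,0],
  [0,0,0,0],
  [0,0,0,0],
  [0,0,0,0],
  [0,0,0,0],
  [0,0,0,0],
  [0,0,0,0],
])

```text
t: 20.0
tcp_pos: [0.6037, -0.1606, 0.0511]
orientation: [0.137, -3.139, 0.0]
force: [0.0, -0.4, -0.1]
gripper_width: 0.532
```

>>> play_rows([
  [0,0,0,0],
  [0,0,0,0],
  [0,0,0,0],
  [0,0,0,0],
  [0,0,0,0],
  [0,0,0,0],
  [0,0,0,0],
  [0,0,0,0],
  [0,0,0,0],
  [0,0,0,0],
  [0,0,0,0],
  [0,0,0,0],
  [0,0,0,0],
  [0,0,0,0],
  [0,0,0,0],
  [0,0,0,0],
  [0,0,0,0],
  [0,0,0,0],
  [0,0,0,0],
  [0,0,0,0],
])

```text
t: 21.67
tcp_pos: [0.6037, -0.1606, 0.0511]
orientation: [0.137, -3.139, 0.0]
force: [0.3, -0.5, 1.2]
gripper_width: 0.531
```

```bash
python3 -c "
from h import *
state();grab('wrist','w10.png');w=cv2.imread('pics/w10.png')
cv2.imwrite('pics/z12.png',cv2.convertScaleAbs(cv2.resize(w[180:280,190:320],None,fx=6,fy=6,interpolation=3),alpha=1.8))"
```

```text
t 21.67 tcp [ 0.6037 -0.1606  0.0511] jawyaw 94.99 zt [-0.e+00 -1.e-04 -1.e+00] F [ 0.3 -0.5  1.2] w 49.9 q [ 0.12  0.6   0.12  1.73 -0.09  0.82  1.94]
```

View pics/z12.png

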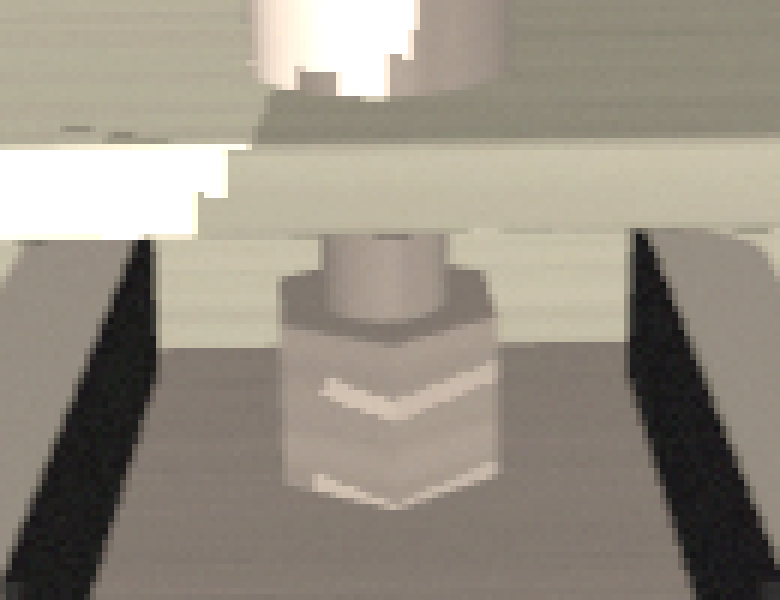

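>>> play_rows([
  [0,0,0,0],
  [0,0,0,0],
  [0,0,0,0],
  [0,0,0,0],
  [0,0,0,0],
  [0,0,0,0],
  [0,0,0,0],
  [0,0,0,0],
  [0,0,0,0],
  [0,0,0,0],
  [0,0,0,0],
  [0,0,0,0],
], jaw=0, force=35)

```text
t: 22.72
tcp_pos: [0.6037, -0.1612, 0.0511]
orientation: [-0.136, 3.138, -0.001]
force: [2.1, -5.8, -3.4]
gripper_width: 0.208
```

```bash
python3 -c "
from h import *
state();grab('wrist','w11.png');w=cv2.imread('pics/w11.png')
cv2.imwrite('pics/z13.png',cv2.convertScaleAbs(cv2.resize(w[180:280,190:320],None,fx=6,fy=6,interpolation=3),alpha=1.8))"
```

```text
t 22.72 tcp [ 0.6037 -0.1612  0.0511] jawyaw 94.98 zt [ 3.e-04 -7.e-04 -1.e+00] F [ 2.1 -5.8 -3.4] w 19.6 q [ 0.12  0.6   0.12  1.73 -0.09  0.82  1.94]
```

View pics/z13.png

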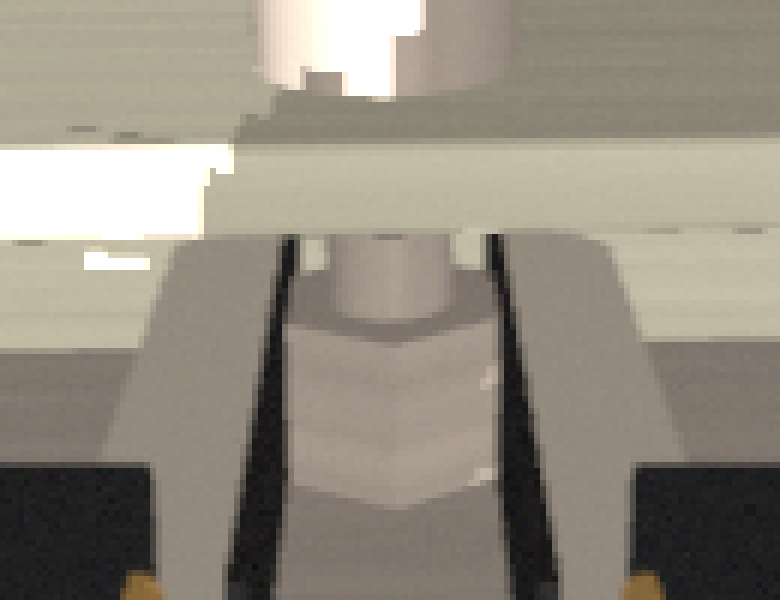

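>>> play_rows([
  [0,-0.01,0,0],
  [0,-0.01,0,0],
  [0,-0.01,0,0],
  [0,-0.01,0,0],
  [0,-0.01,0,0],
  [0,-0.01,0,0],
  [0,-0.01,0,0],
  [0,-0.01,0,0],
  [0,-0.01,0,0],
  [0,-0.01,0,0],
  [0,-0.01,0,0],
  [0,-0.01,0,0],
  [0,-0.01,0,0],
  [0,-0.01,0,0],
  [0,-0.01,0,0],
  [0,-0.01,0,0],
  [0,-0.01,0,0],
  [0,-0.01,0,0],
  [0,-0.01,0,0],
  [0,-0.01,0,0],
])

```text
t: 24.43
tcp_pos: [0.6037, -0.1612, 0.0511]
orientation: [-0.137, 3.139, -0.0]
force: [1.4, -4.5, -2.8]
gripper_width: 0.206
```

>>> play_rows([
  [0,0,0,0],
  [0,0,0,0],
  [0,0,0,0],
  [0,0,0,0],
  [0,0,0,0],
  [0,0,0,0],
  [0,0,0,0],
  [0,0,0,0],
  [0,0,0,0],
  [0,0,0,0],
  [0,0,0,0],
  [0,0,0,0],
  [0,0,0,0],
  [0,0,0,0],
  [0,0,0,0],
  [0,0,0,0],
  [0,0,0,0],
  [0,0,0,0],
  [0,0,0,0],
  [0,0,0,0],
])

```text
t: 26.1
tcp_pos: [0.6037, -0.1612, 0.0511]
orientation: [-0.137, 3.139, -0.0]
force: [1.4, -5.3, -3.3]
gripper_width: 0.206
```

```bash
python3 -c "
from h import *
state();grab('wrist','w12.png');grab('scene','s12.png');w=cv2.imread('pics/w12.png');s=cv2.imread('pics/s12.png')
a=cv2.resize(w[180:280,190:320],None,fx=4,fy=4,interpolation=3);b=cv2.resize(w[130:215,360:470],None,fx=3,fy=3,interpolation=3);c=cv2.resize(s[165:235,180:280],None,fx=3,fy=3,interpolation=3)
h=np.zeros((600,800,3),np.uint8);h[:400,:520]=cv2.convertScaleAbs(a,alpha=1.7);h[400:,0:300]=c[:200];h[345:600,470:800]=b
cv2.imwrite('pics/z14.png',h)
g=[(lambda i:cv2.absdiff(cv2.imread('pics/w11.png'),i)[215:262,238:273].mean())(w)];print('diff',g)"
```

```text
t 26.1 tcp [ 0.6037 -0.1612  0.0511] jawyaw 94.99 zt [ 0.e+00 -2.e-04 -1.e+00] F [ 1.4 -5.3 -3.3] w 19.4 q [ 0.12  0.6   0.12  1.73 -0.09  0.82  1.94]
diff [np.float64(0.6707193515704154)]
```

View pics/z14.png

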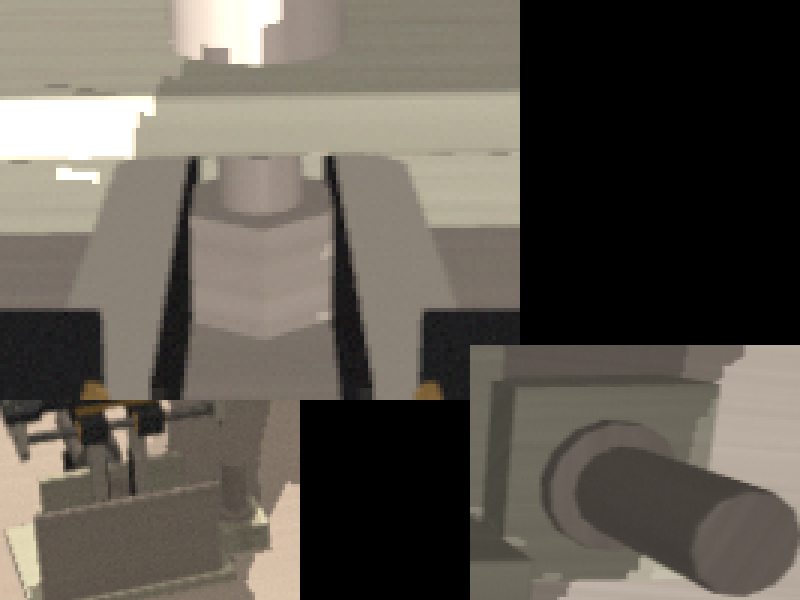

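View pics/s12.png

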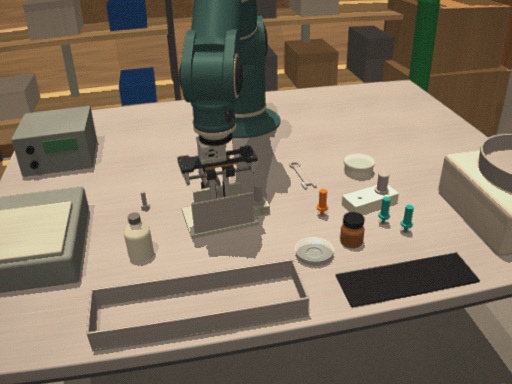

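```bash
python3 -c "
from h import *
print(r.hand_in());state()"
```

```text
the job is handed in; nothing more can be done
None
the job is handed in; nothing more can be done
```

The slim pin is fully home in the boss and released, and the gripper is still holding the bolt head across two flats. I handed the job in at about 26 s of the 51 s allowed; no verdict was reported.

- **Pin:** It met the boss at 25 N with the TCP at 0.0374 m, which is the height expected with the collar seated. After release, its top measured within about 1.5 mm of the hole's axis, and the last wrist picture shows the collar on the boss. One check was off: a rough collar-centre estimate, with the collar partly hidden, missed by 4–6 mm. I trusted the contact height and the pin-top position instead.
- **Bolt head:** I waited about 12 s with the fingers open around the head until a flat pair faced them, within about 3°, then gripped at 35 N. The jaws stopped at 19.4–19.6 mm, against a nominal 20 mm across the flats. Wrist pictures 3.4 s apart show no turning of the head.
- **Forces and surroundings:** A sideways force of about 5 N remains at the wrist while holding; a small shift to relieve it changed little. In the last scene picture, the other things on the bench look to be where they started.

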